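# Close the bead tin, then hold up its outer lid for spraying

## Task

Take the sanding stick off the open bead tin and lay it on the table, then, by the inner lid's knob, lower both nested lids together onto the tin until the inner lid sits fully home, and let go. Now grip the outer lid by its rim, lift it alone straight up clear of the knob and finish while still holding it up there, roughly level, ready for spraying, the inner lid left undisturbed. Drop nothing, and leave the tin, the paint bottles and the jar where they stand.

Things in the scene. Friction and masses are not known exactly. Their poses are not given: they have to be found in the camera images.
- tin_mouth (a point): The centre of the open mouth of a loose upright round steel tin, level with the top of its rim, 70 mm above the table. The tin is 56 mm across and 70 mm tall; its mouth is 48 mm across (rim 3 to 4 mm thick). It weighs about 0.55 kg and is not fastened. z axis up.
- stick_center (a point): The centre of a loose wooden sanding stick with a grey upper face, 120 x 20 x 14 mm: x along its length, y across its 20 mm width, z up through its thickness. It starts lying flat across the tin's rim (its underside level with the rim). Weighs about 30 g. Over the tin, keep the fingertips above the rim.
- inner_center (a point): Centre (26.5 mm above the underside) of the round aluminium inner lid, 53 mm tall, 0.18 kg, z up: a plug 44 mm wide, 8 mm high, foot bevelled to 35 mm, which enters the tin's mouth; above it a drum 54 mm wide, 14 mm high, which rests on the rim; on top an upright wooden knob 18 mm wide, 31 mm high. Starts standing on the table under the outer lid. Seated, this point is 18.5 mm above the mouth centre.
- outer_center (a point): Centre (9 mm above the lower edge) of the loose outer lid: round steel cap 63 mm wide, 18 mm tall, z up, 90 g. It rests over the inner lid's drum, 2.5 mm free all round; the knob stands 26 mm proud through a 26 mm hole in its top. The knob lifts both lids; the rim lifts the cap alone. Nested, this point is 8.5 mm below the inner lid's centre; on the tin the cap overhangs by 3.5 mm.
- paint_a: Bystander: red squeeze bottle with a black nozzle, 34 mm across, 105 mm tall, loose; origin at the centre of its underside.
- paint_b: Bystander: yellow squeeze bottle with a black nozzle, 34 mm across, 105 mm tall, loose; origin at the centre of its underside.
- jar: Bystander: small jar, 48 mm across, 50 mm tall, loose; origin at the centre of its underside. The three bystanders stand beyond the tin and lids; the table to the left and right of these is free.
Things that resemble listed ones, but are neither listed nor needed, are in the scene too. What is shaped like the part that bears tin_mouth but purple is not meant.

How it is judged:
By the outcome, as a careful person would: the job done as asked, in the order asked, and still so for the second after the job is handed in, while the arm keeps its last pose, push and grip.
It also fails if it takes over 72 s, if anything falls off the work surface, if the arm or the gripper's body presses on something with over 40 N, if the wrist force passes 120 N, or if a joint passes its speed limit or range.

## Robot

A 6-joint arm with a two-finger parallel gripper is mounted at the origin on the work surface. World frame = base frame: x ahead of the robot, y to its left, z up, the work surface at z = 0. Lengths are in m, angles in rad, forces in N, time in s.
With the tool pointing down it reaches from about 0.325 to 0.9 m from the base axis. Payload 6.1 kg.
Tool frame: the origin (TCP) lies midway between the tips of the shut fingers; the grasp point (between the pads) lies 19 mm behind it; y points along the fingers, z is the direction in which the jaws open and shut, and the axes are right-handed (so a half turn about y gives the same grasp; the last joint's range is limited). The gripper opens to 85 mm and grips with 20 to 120 N. Pads are 22 mm wide; open, the fingers measure 114 mm over their backs; the gripper's body (76 mm by 85 mm) begins 54 mm behind the grasp point. The pads swing forward as they close: fully open they stand 13 mm farther back than shut.
Start: joints at [0.976, 0.22, 1.526, -0, 1.395, -0.126], TCP at [0.282, 0.558, 0.231] pointing down, gripper open.
Joint ranges: [-2.98, 2.98], [-0.91, 2.08], [0.09, 2.57], [-1.24, 4.39], [0.2, 2.65], [-2.68, 2.68]. Speed limits (rad/s): [2.57, 2.57, 3.01, 3.14, 3.14, 3.14].

## Interface

Orientations are given as a rotation vector (axis times angle).
In Python, from workcell import robot gives the robot as it stands.
- The arm moves only by the shell command python3 -m creep 'ROWS' [FORCE]. ROWS is JSON, a list of rows, each an object with "grip": the gripper's target within -1 to 1 (shut at 1, half-way at 0, fully open at -1); "translation": the shift along the tool's x, y, z in mm, a list of three; "spin": the turn about the tool's y in degrees. A call has 1 to 10 rows; each row shifts and turns the pose as measured when the row begins, along the tool's axes as they then stand; what a row does not reach is not made up. A row lasts 1/10 s, in which the tool goes at most 50 mm and 8.59 degrees, less where a joint would pass 70% of its speed; a pose out of reach is approached as far as the arm can. A call with a gripper value outside its range is refused whole. The fingers move at their own pace and stop on an object; FORCE is the grip in N (left out, the last holds). Time passes only in rows, so rows that do not move let the fingers close. It gives the time, the measured TCP pose, the force and the opening at its end, in the units of the state.
- robot.observe(): the state, without advancing time (a new reading comes with each control period).
- robot.capture(name): name is "scene" or "top"; returns a dict with "color" (480x640x3 uint8, blue, green, red), "depth" (480x640 float32, m along the optical axis (not along the pixel's ray), 0 where there is no reading), "mtx" (3x3 intrinsics, pixels), "xyz" and "rotation" of the camera in the world. Camera axes: x right, y down, z forward; pixel columns grow to the right and rows downward; lengths in m; the calibration is good to about 2 mm. A picture is of the moment at which its call begins.
- robot.hand_in(): hands the job in, once; it reports no verdict.
The state is a dict: "t": time; "joints": joint angles; "dq": joint speeds; "joint_efforts": joint torques, N m; "position": TCP position; "orientation": TCP orientation; "contact_force": force on the tool from outside, world axes, zero at the start; "wrist_torque": the same for the moment, N m; "finger_gap": finger opening in m.
Only numpy, scipy, OpenCV 4.12 (cv2) and the standard library are available. Lean on these libraries where they do the work, as an engineer would, in place of code of your own. Each camera call takes 0.05 s, during which the arm holds its last target. There are 200 camera calls.

## Working session

There is one attempt and no reset: what is moved stays moved. The work goes in short steps, Python scripts to look and compute and a shell command to move; the robot and the scene stay as the last step left them, time stands still between calls to the robot, and variables do not carry over. Pictures are saved under pics/ and viewed, about 8 in all and at most 12, crops included, and the job is handed in when it is done.

```bash
mkdir -p pics; ls
cat > h.py <<'E'
import numpy as np, cv2
from workcell import robot
from scipy.spatial.transform import Rotation as R
def rot(c):
    r=np.array(c["rotation"],float)
    return r if r.shape==(3,3) else (R.from_rotvec(r).as_matrix() if r.size==3 else R.from_quat(r).as_matrix())
def cloud(c):
    d=c["depth"];K=np.array(c["mtx"]);v,u=np.indices(d.shape)
    p=np.stack([(u-K[0,2])/K[0,0]*d,(v-K[1,2])/K[1,1]*d,d],-1)
    w=p@rot(c).T+np.array(c["xyz"]); w[d==0]=np.nan
    return w
def st():
    s=robot.observe();Rm=R.from_rotvec(s["orientation"]).as_matrix()
    print("t",s["t"],"pos",np.round(s["position"],4),"F",np.round(s["contact_force"],1),"gap",round(s["finger_gap"],4));print(np.round(Rm,3));print(np.round(s["joints"],3))
    return s,Rm
E
python3 - <<'E'
from h import *
st()
for n in("scene","top"):
    c=robot.capture(n);cv2.imwrite(f"pics/{n}0.png",c["color"]);np.savez(f"{n}0.npz",**c)
    print(n,c["xyz"],np.round(rot(c),3).tolist(),np.array(c["mtx"]).tolist())
E
```

```text
pics
t 0.0 pos [0.282  0.5571 0.2302] F [-0.6 -0.5  0.4] gap 0.0852
[[ 0.892 -0.001  0.452]
 [-0.452 -0.002  0.892]
 [-0.    -1.    -0.002]]
[ 0.976  0.221  1.528  0.     1.395 -0.126]
scene [ 1.02890494 -0.21824989  0.59633248] [[0.49, 0.628, -0.605], [0.872, -0.368, 0.324], [-0.02, -0.686, -0.728]] [[499.7969525327738, 0.0, 322.04022783721126], [0.0, 499.7969525327738, 248.13253827400996], [0.0, 0.0, 1.0]]
top [0.42983339 0.00495614 0.95315771] [[0.006, -0.982, 0.191], [-1.0, -0.001, 0.029], [-0.028, -0.191, -0.981]] [[582.7839069417, 0.0, 318.94186819389864], [0.0, 582.7839069417, 242.49669107957112], [0.0, 0.0, 1.0]]
```

View pics/scene0.png

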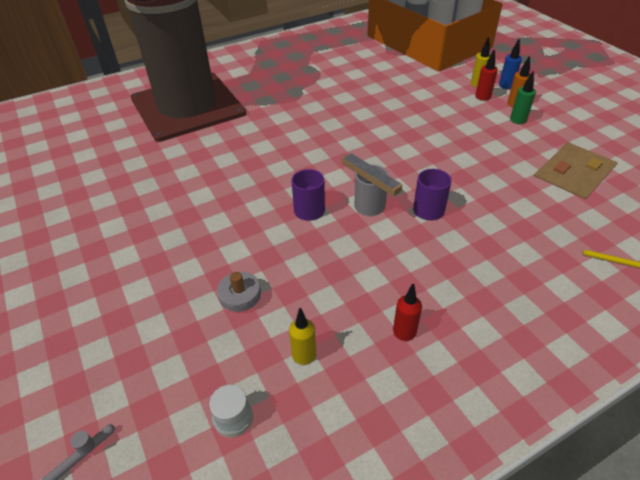

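View pics/top0.png

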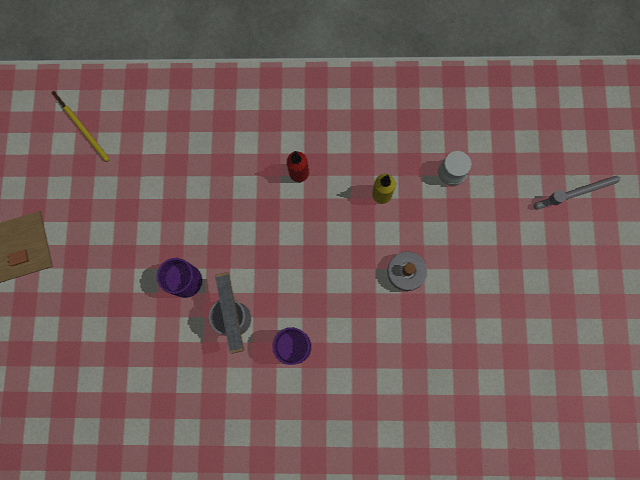

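Scene view: the grey tin is at (370,190) with the stick across it, between two purple tins at (308,195) and (432,195). The nested lids with the knob are at (238,290), the yellow bottle at (303,340), the red at (407,315), and the jar at (231,410). In the top view the tin is at (230,318), the purple ones at (180,277) and (292,346), and the lids at (407,270). The grey tin is the one meant, since purple is excluded and it carries the stick. Next I'll measure these and confirm with a crop.

Run:
```python
from h import *
out=[]
for n in("top","scene"):
    c=dict(np.load(n+"0.npz"));w=cloud(c);z=w[...,2];col=c["color"].astype(int)
    hsv=cv2.cvtColor(c["color"],cv2.COLOR_BGR2HSV)
    print(n,"table z",np.nanmedian(z[(abs(w[...,0]-.4)<.3)&(abs(w[...,1])<.3)]))
    m=((z>.012)&(z<.2)&(w[...,0]>.2)&(w[...,0]<.9)&(abs(w[...,1])<.5)).astype(np.uint8)
    k,l,s,_=cv2.connectedComponentsWithStats(m)
    for i in range(1,k):
        if s[i,4]<60: continue
        p=w[l==i];zm=np.percentile(p[:,2],97);q=p[p[:,2]>zm-.005]
        print(s[i],"ext",np.round(p.min(0),3),np.round(p.max(0),3),"top",round(zm,3),np.round(q.mean(0),4),np.round(cv2.mean(c["color"],(l==i).astype(np.uint8))[:3]))
c=np.load("top0.npz")["color"];a=cv2.resize(c[240:380,140:320],None,fx=3.3,fy=3.3);b=cv2.resize(c[235:305,370:440],(200,200))
a[:200,-200:]=b
cv2.imwrite("pics/crop0.png",np.clip(a*1.6,0,255).astype(np.uint8))
```

```text
top table z 0.001695460041710839
[ 63 105  45  53 206] ext [0.761 0.397 0.012] [0.856 0.482 0.018] top 0.017 [0.8075 0.4398 0.0136] [ 29. 106. 118.]
[286 151  22  30 520] ext [0.718 0.052 0.012] [0.752 0.085 0.109] top 0.1 [0.7343 0.0684 0.1022] [19. 20. 67.]
[438 151  33  34 825] ext [ 0.711 -0.213  0.012] [ 0.757 -0.165  0.057] top 0.054 [ 0.7352 -0.1896  0.0518] [109. 112. 106.]
[372 174  23  29 509] ext [ 0.68  -0.087  0.012] [ 0.714 -0.055  0.11 ] top 0.1 [ 0.6963 -0.0709  0.1026] [22. 64. 71.]
[533 176  86  33 608] ext [ 0.671 -0.462  0.012] [ 0.725 -0.32   0.042] top 0.037 [ 0.6856 -0.3544  0.0353] [83. 81. 81.]
[ 387  251   40   40 1232] ext [ 0.533 -0.139  0.012] [ 0.596 -0.077  0.058] top 0.054 [ 0.5647 -0.1082  0.0541] [85. 85. 87.]
[ 156  258   45   39 1329] ext [0.522 0.225 0.012] [0.577 0.282 0.075] top 0.072 [0.5492 0.2541 0.071 ] [67. 27. 50.]
[ 208  272   42   82 1859] ext [0.433 0.143 0.013] [0.553 0.199 0.091] top 0.088 [0.4929 0.1653 0.0857] [68. 67. 67.]
[ 272  327   39   38 1137] ext [0.418 0.045 0.012] [0.472 0.1   0.076] top 0.073 [0.4445 0.0737 0.0709] [71. 3
[... 330 characters left out ...]
 [0.578 0.281 0.073] top 0.071 [0.5499 0.2524 0.0698] [83. 34. 66.]
[ 217  272   44   40 1380] ext [ 0.532 -0.141  0.012] [ 0.596 -0.079  0.056] top 0.054 [ 0.5649 -0.11    0.0534] [ 92.  94. 103.]
[ 394  284   29   54 1049] ext [0.719 0.05  0.012] [0.752 0.083 0.108] top 0.098 [0.7354 0.0663 0.0992] [ 23.  25. 105.]
[ 289  308   28   55 1059] ext [ 0.682 -0.09   0.012] [ 0.714 -0.057  0.106] top 0.098 [ 0.6977 -0.0734  0.0998] [ 17.  95. 111.]
[ 210  385   43   51 1676] ext [ 0.712 -0.215  0.012] [ 0.758 -0.167  0.054] top 0.053 [ 0.7351 -0.1913  0.051 ] [140. 143. 141.]
[ 42 425  72  55 915] ext [ 0.67  -0.407  0.012] [ 0.703 -0.322  0.038] top 0.036 [ 0.6846 -0.3557  0.0348] [96. 93. 99.]
```

View pics/crop0.png

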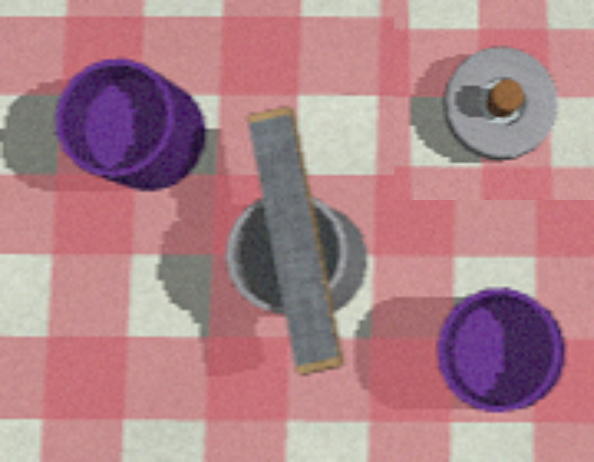

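The crop confirms the grey tin under the grey-faced stick (crop (290,250)), with a purple tin on either side. The inset shows the nested lids and the wooden knob. Next I'll fit the exact geometry.

```bash
cat >> h.py <<'E'
from scipy.optimize import least_squares
def circ(p,r):
    f=least_squares(lambda q:np.hypot(p[:,0]-q[0],p[:,1]-q[1])-r,p[:,:2].mean(0),loss="soft_l1",f_scale=.001)
    return f.x,np.sqrt(np.mean(f.fun**2))
def near(w,x,y,r,z0,z1):
    return w[(np.hypot(w[...,0]-x,w[...,1]-y)<r)&(w[...,2]>z0)&(w[...,2]<z1)]
E
python3 - <<'E'
from h import *
for n in("top","scene"):
    c=dict(np.load(n+"0.npz"));w=cloud(c)
    s=near(w,.493,.165,.08,.0795,.092)
    print(n,"stick",cv2.minAreaRect((s[:,:2]*1000).astype(np.float32)),s[:,2].mean())
    t=near(w,.493,.165,.04,.064,.0755); print("rim",len(t),circ(t,.026),"wall",circ(near(w,.493,.165,.04,.02,.06),.028))
    k=near(w,.565,-.109,.013,.045,.06); print("knob",k[:,:2].mean(0),cv2.minEnclosingCircle((k[:,:2]*1000).astype(np.float32)),np.percentile(k[:,2],[10,50,95]))
    m=near(w,.565,-.109,.05,.02,.034); print("cap",cv2.minEnclosingCircle((m[:,:2]*1000).astype(np.float32)),np.median(m[:,2]))
E
```

```text
top stick ((493.4398498535156, 165.53070068359375), (120.1240005493164, 20.592391967773438), 13.177964210510254) 0.08542828925916458
rim 221 (array([0.48816658, 0.17084492]), np.float64(0.0026551045784987985)) wall (array([0.49079929, 0.16828335]), np.float64(0.007550887235966654))
knob [ 0.56455486 -0.10794051] ((565.5222778320312, -108.67646789550781), 9.279925346374512) [0.05114972 0.0540471  0.05626555]
cap ((564.9693603515625, -108.54431915283203), 31.577167510986328) 0.027975024242341218
scene stick ((492.2882385253906, 164.42343139648438), (121.26191711425781, 22.993253707885742), 13.361392974853516) 0.08446191398969853
rim 238 (array([0.48801156, 0.16997621]), np.float64(0.004611071922300107)) wall (array([0.48649889, 0.1708376 ]), np.float64(0.0016557546499359542))
knob [ 0.56566448 -0.11033921] ((563.8178100585938, -110.44123077392578), 9.731097221374512) [0.04743008 0.05341462 0.05540321]
cap ((562.8455200195312, -109.90096282958984), 32.592933654785156) 0.027696350563734318
```

```bash
python3 -m creep '[{"grip":-0.3,"translation":[36,0,-25],"spin":0},{"grip":-0.3,"translation":[36,0,-25],"spin":0},{"grip":-0.3,"translation":[36,0,-25],"spin":0},{"grip":-0.3,"translation":[36,0,-25],"spin":0},{"grip":-0.3,"translation":[36,0,-25],"spin":0},{"grip":-0.3,"translation":[36,0,-25],"spin":0},{"grip":-0.3,"translation":[36,0,-25],"spin":0},{"grip":-0.3,"translation":[36,0,-25],"spin":0}]' 30
python3 -m creep '[{"grip":-0.3,"translation":[0,0,0],"spin":-8},{"grip":-0.3,"translation":[0,0,0],"spin":-8},{"grip":-0.3,"translation":[0,0,0],"spin":-8},{"grip":-0.3,"translation":[0,0,0],"spin":-8},{"grip":-0.3,"translation":[0,0,0],"spin":-8},{"grip":-0.3,"translation":[0,0,0],"spin":0},{"grip":-0.3,"translation":[0,0,0],"spin":0}]'
cat >> h.py <<'E'
def todo(x,y,z,jaw):
    s,Rm=st(); d=Rm.T@(np.array([x,y,z])-s["position"])*1000
    a=np.degrees(np.arctan2(Rm[1,2],Rm[0,2])); e=(jaw-a+90)%180-90
    print("go tool mm",np.round(d,1),"jaw now",round(a,2),"spin",round(-e,2),"world mm",np.round((np.array([x,y,z])-s["position"])*1000,1))
E
python3 -c "from h import *;todo(.493,.165,.074,103.3)"
```

```text
t: 0.9
position: [0.4495, 0.2415, 0.2258]
orientation: [-1.546, 0.364, -0.355]
contact_force: [1.3, 0.7, -1.3]
finger_gap: 0.0556
t: 1.6
position: [0.4511, 0.2333, 0.2227]
orientation: [-1.568, -0.188, 0.207]
contact_force: [0.3, 0.8, 0.2]
finger_gap: 0.0557
t 1.6 pos [0.4511 0.2333 0.2227] F [0.3 0.8 0.2] gap 0.0557
[[ 0.968 -0.011 -0.249]
 [ 0.249 -0.008  0.969]
 [-0.012 -1.    -0.005]]
[ 0.324 -0.045  1.826 -0.004  1.373 -1.497]
go tool mm [ 25.4 148.8 -75.8] jaw now 104.41 spin 1.11 world mm [  41.9  -68.3 -148.7]
```

```bash
python3 -m creep '[{"grip":-0.3,"translation":[9,0,-25],"spin":1},{"grip":-0.3,"translation":[9,0,-25],"spin":0},{"grip":-0.3,"translation":[8,25,-26],"spin":0},{"grip":-0.3,"translation":[0,35,0],"spin":0},{"grip":-0.3,"translation":[0,30,0],"spin":0},{"grip":-0.3,"translation":[0,0,0],"spin":0},{"grip":-0.3,"translation":[0,0,0],"spin":0}]'
python3 -c "from h import *;todo(.493,.165,.074,103.3)"
```

```text
t: 2.3
position: [0.4958, 0.1632, 0.1319]
orientation: [-1.57, -0.16, 0.174]
contact_force: [0.1, -0.1, 0.9]
finger_gap: 0.0553
t 2.3 pos [0.4958 0.1632 0.1319] F [ 0.1 -0.1  0.9] gap 0.0553
[[ 0.977 -0.008 -0.211]
 [ 0.211 -0.007  0.978]
 [-0.009 -1.    -0.005]]
[ 0.17   0.078  1.881 -0.006  1.192 -1.611]
go tool mm [-1.8 57.9  2.7] jaw now 102.17 spin -1.13 world mm [ -2.8   1.8 -57.9]
```

```bash
python3 -m creep '[{"grip":-0.3,"translation":[-2,20,3],"spin":-1},{"grip":-0.3,"translation":[0,20,0],"spin":0},{"grip":-0.3,"translation":[0,10,0],"spin":0},{"grip":-0.3,"translation":[0,0,0],"spin":0},{"grip":-0.3,"translation":[0,0,0],"spin":0}]'
python3 -c "from h import *;todo(.493,.165,.074,103.3)"
```

```text
t: 2.8
position: [0.4982, 0.1678, 0.0893]
orientation: [-1.568, -0.182, 0.176]
contact_force: [-0.0, -0.9, 0.1]
finger_gap: 0.0554
t 2.8 pos [0.4982 0.1678 0.0893] F [-0.  -0.9  0.1] gap 0.0554
[[ 0.974  0.004 -0.225]
 [ 0.225 -0.005  0.974]
 [ 0.003 -1.    -0.005]]
[ 0.178  0.134  1.909 -0.006  1.095 -1.617]
go tool mm [-5.7 15.3 -1.4] jaw now 103.03 spin -0.27 world mm [ -5.2  -2.8 -15.3]
```

```bash
python3 -m creep '[{"grip":-0.3,"translation":[-5,8,-1],"spin":0},{"grip":-0.3,"translation":[0,6,-1],"spin":0},{"grip":-0.3,"translation":[0,0,0],"spin":0},{"grip":-0.3,"translation":[0,0,0],"spin":0}]'
python3 -c "from h import *;todo(.493,.165,.074,103.3)"
```

```text
t: 3.2
position: [0.4955, 0.1648, 0.0774]
orientation: [-1.568, -0.185, 0.172]
contact_force: [-0.3, 0.2, -0.6]
finger_gap: 0.0557
t 3.2 pos [0.4955 0.1648 0.0774] F [-0.3  0.2 -0.6] gap 0.0557
[[ 0.974  0.009 -0.225]
 [ 0.225 -0.004  0.974]
 [ 0.008 -1.    -0.006]]
[ 0.173  0.14   1.928 -0.006  1.065 -1.622]
go tool mm [-2.4  3.3  0.8] jaw now 103.01 spin -0.29 world mm [-2.5  0.2 -3.4]
```

```bash
python3 -m creep '[{"grip":-0.3,"translation":[0,3,1],"spin":0},{"grip":0.3,"translation":[0,0,0],"spin":0},{"grip":0.4,"translation":[0,0,0],"spin":0},{"grip":0.7,"translation":[0,0,0],"spin":0},{"grip":0.8,"translation":[0,0,0],"spin":0},{"grip":0.8,"translation":[0,0,0],"spin":0}]' 30
python3 -c "from h import *;todo(.493,.165,.074,103.3)"
```

```text
t: 3.8
position: [0.4957, 0.1659, 0.0746]
orientation: [-1.568, -0.185, 0.171]
contact_force: [-0.1, 0.6, -0.7]
finger_gap: 0.0191
t 3.8 pos [0.4957 0.1659 0.0746] F [-0.1  0.6 -0.7] gap 0.0191
[[ 0.974  0.01  -0.225]
 [ 0.225 -0.004  0.974]
 [ 0.009 -1.    -0.006]]
[ 0.175  0.145  1.929 -0.006  1.059 -1.619]
go tool mm [-2.9  0.6 -0.3] jaw now 103.0 spin -0.3 world mm [-2.7 -0.9 -0.6]
```

```bash
python3 -m creep '[{"grip":1,"translation":[0,-6,0],"spin":0},{"grip":1,"translation":[0,-20,0],"spin":0},{"grip":1,"translation":[0,-30,0],"spin":0},{"grip":1,"translation":[-7,-10,25],"spin":0},{"grip":1,"translation":[-7,0,25],"spin":0},{"grip":1,"translation":[-7,0,25],"spin":0},{"grip":1,"translation":[-7,0,25],"spin":0},{"grip":1,"translation":[-7,0,25],"spin":0},{"grip":1,"translation":[-7,0,25],"spin":0},{"grip":1,"translation":[0,0,0],"spin":0}]' 35
python3 -m creep '[{"grip":1,"translation":[0,0,0],"spin":0},{"grip":1,"translation":[0,0,0],"spin":0}]'
python3 - <<'E'
from h import *
todo(.42,.30,.006,103.3)
for n in("top","scene"):
    c=robot.capture(n);cv2.imwrite(f"pics/{n}1.png",c["color"]);np.savez(f"{n}1.npz",**c);w=cloud(c)
    t=near(w,.489,.169,.04,.064,.0755); print("rim",len(t),circ(t,.026),"wall",circ(near(w,.489,.169,.04,.02,.06),.028), cv2.minEnclosingCircle((t[:,:2]*1000).astype(np.float32)))
    s=near(w,.425,.3,.08,.09,.16);print(cv2.minAreaRect((s[:,:2]*1000).astype(np.float32)))
E
```

```text
t: 4.8
position: [0.4193, 0.3075, 0.1469]
orientation: [-1.566, -0.186, 0.165]
contact_force: [0.3, -0.7, 0.2]
finger_gap: 0.0186
t: 5.0
position: [0.4195, 0.3073, 0.1475]
orientation: [-1.567, -0.188, 0.166]
contact_force: [-0.5, 1.1, -0.9]
finger_gap: 0.0187
t 5.0 pos [0.4195 0.3073 0.1475] F [-0.5  1.1 -0.9] gap 0.0187
[[ 0.975  0.014 -0.223]
 [ 0.223 -0.001  0.975]
 [ 0.013 -1.    -0.005]]
[ 0.486  0.039  1.89  -0.008  1.201 -1.307]
go tool mm [ -3.  141.5  -6.6] jaw now 102.88 spin -0.42 world mm [   0.5   -7.3 -141.5]
rim 290 (array([0.48803022, 0.17074852]), np.float64(0.001059488541965038)) wall (array([0.4929464, 0.1606238]), np.float64(0.011171567024071481)) ((488.37261962890625, 171.11953735351562), 27.976884841918945)
((417.4690856933594, 304.635498046875), (119.653564453125, 27.264404296875), 12.743302345275879)
rim 318 (array([0.48754402, 0.16951318]), np.float64(0.001268539820227421)) wall (array([0.48696149, 0.17010074]), np.float64(0.002217158141874218)) ((487.2328186035156, 169.93768310546875), 28.84896469116211)
((417.77239990234375, 301.78668212890625), (122.90482330322266, 37.58674240112305), 16.665769577026367)
```

View pics/scene1.png

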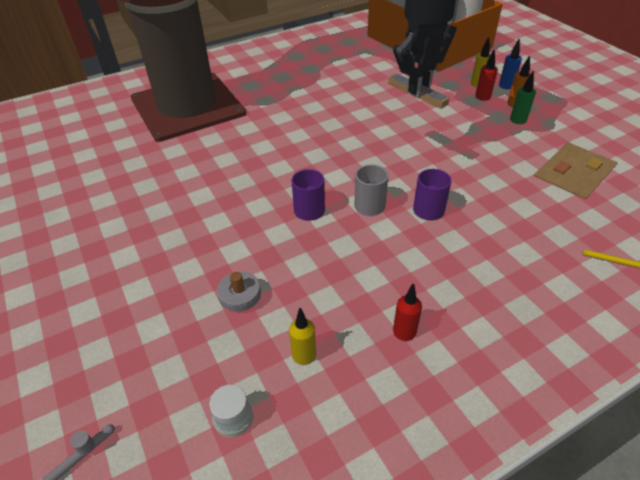

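The scene view shows the stick in the gripper at (420,95), the tin open and unmoved at (371,190), and everything else in place. Now I lower the stick to the table.

```bash
python3 -m creep '[{"grip":1,"translation":[0,35,0],"spin":0},{"grip":1,"translation":[0,40,0],"spin":0},{"grip":1,"translation":[0,30,0],"spin":0},{"grip":1,"translation":[0,15,0],"spin":0},{"grip":1,"translation":[0,0,0],"spin":0},{"grip":1,"translation":[0,0,0],"spin":0}]'
python3 -c "from h import *;todo(.42,.30,.005,103.3)"
```

```text
t: 5.7
position: [0.4267, 0.3036, 0.026]
orientation: [-1.566, -0.185, 0.155]
contact_force: [-0.4, 1.1, 0.0]
finger_gap: 0.0187
t 5.7 pos [0.4267 0.3036 0.026 ] F [-0.4  1.1  0. ] gap 0.0187
[[ 0.977  0.019 -0.215]
 [ 0.215  0.     0.977]
 [ 0.019 -1.    -0.004]]
[ 0.473  0.221  1.95  -0.011  0.953 -1.308]
go tool mm [-7.7 20.9 -2. ] jaw now 102.39 spin -0.91 world mm [ -6.7  -3.6 -21. ]
```

```bash
python3 -m creep '[{"grip":1,"translation":[0,10,0],"spin":0},{"grip":1,"translation":[0,7,0],"spin":0},{"grip":1,"translation":[0,2,0],"spin":0},{"grip":1,"translation":[0,1,0],"spin":0},{"grip":1,"translation":[0,0,0],"spin":0}]'
python3 -c "from h import *;todo(.42,.30,.005,103.3)"
```

```text
t: 6.2
position: [0.4303, 0.3045, 0.0082]
orientation: [-1.564, -0.189, 0.15]
contact_force: [0.6, 0.9, -0.9]
finger_gap: 0.019
t 6.2 pos [0.4303 0.3045 0.0082] F [ 0.6  0.9 -0.9] gap 0.019
[[ 0.977  0.025 -0.214]
 [ 0.214  0.003  0.977]
 [ 0.025 -1.    -0.003]]
[ 0.472  0.256  1.95  -0.011  0.912 -1.308]
go tool mm [-11.1   2.9  -2.2] jaw now 102.35 spin -0.95 world mm [-10.3  -4.5  -3.2]
```

```bash
python3 -m creep '[{"grip":1,"translation":[0,2,0],"spin":0},{"grip":1,"translation":[0,1,0],"spin":0},{"grip":1,"translation":[0,0,0],"spin":0}]'
python3 -c "from h import *;todo(.42,.30,.005,103.3)"
```

```text
t: 6.5
position: [0.4308, 0.305, 0.0057]
orientation: [-1.563, -0.19, 0.149]
contact_force: [-0.5, -0.1, -1.8]
finger_gap: 0.0188
t 6.5 pos [0.4308 0.305  0.0057] F [-0.5 -0.1 -1.8] gap 0.0188
[[ 0.976  0.026 -0.214]
 [ 0.214  0.004  0.977]
 [ 0.026 -1.    -0.002]]
[ 0.472  0.261  1.95  -0.011  0.906 -1.308]
go tool mm [-11.7   0.4  -2.6] jaw now 102.37 spin -0.93 world mm [-10.8  -5.   -0.7]
```

```bash
python3 -m creep '[{"grip":1,"translation":[0,1,0],"spin":0},{"grip":0.4,"translation":[0,0,0],"spin":0},{"grip":0.0,"translation":[0,0,0],"spin":0},{"grip":0,"translation":[0,0,0],"spin":0},{"grip":0,"translation":[0,-15,0],"spin":0},{"grip":0,"translation":[0,-30,0],"spin":0},{"grip":0,"translation":[0,-30,0],"spin":0},{"grip":0,"translation":[0,-30,0],"spin":0},{"grip":0,"translation":[0,-20,0],"spin":0},{"grip":0,"translation":[0,0,0],"spin":0}]'
python3 - <<'E'
from h import *
todo(.565,-.109,.13,103.3)
c=robot.capture("top");w=cloud(c);s=near(w,.43,.3,.09,.008,.03);print(cv2.minAreaRect((s[:,:2]*1000).astype(np.float32)),np.percentile(s[:,2],[5,50,95]))
E
```

```text
t: 7.5
position: [0.4273, 0.3046, 0.139]
orientation: [-1.563, -0.191, 0.148]
contact_force: [1.0, 0.9, 0.4]
finger_gap: 0.0426
t 7.5 pos [0.4273 0.3046 0.139 ] F [1.  0.9 0.4] gap 0.0426
[[ 0.976  0.027 -0.214]
 [ 0.214  0.004  0.977]
 [ 0.027 -1.    -0.002]]
[ 0.475  0.049  1.897 -0.01   1.17  -1.309]
go tool mm [  45.5   11.  -433.5] jaw now 102.38 spin -0.92 world mm [ 137.7 -413.6   -9. ]
((433.7439270019531, 306.0645446777344), (130.4282684326172, 29.71647071838379), 17.358749389648438) [0.01106723 0.01521728 0.01794817]
```

```bash
python3 -m creep '[{"grip":0,"translation":[5,0,-43],"spin":0},{"grip":0,"translation":[5,0,-43],"spin":0},{"grip":0,"translation":[5,0,-43],"spin":0},{"grip":0,"translation":[5,0,-43],"spin":0},{"grip":0,"translation":[5,0,-43],"spin":0},{"grip":0,"translation":[5,0,-43],"spin":0},{"grip":0,"translation":[5,0,-43],"spin":0},{"grip":0,"translation":[5,0,-43],"spin":0},{"grip":0,"translation":[5,0,-43],"spin":0},{"grip":0,"translation":[0,0,0],"spin":0}]'
python3 -m creep '[{"grip":0,"translation":[0,0,0],"spin":0}]'
python3 -c "from h import *;todo(.565,-.109,.031,103.3)"
```

```text
t: 8.55
position: [0.5511, -0.0762, 0.1281]
orientation: [-1.56, -0.184, 0.165]
contact_force: [0.2, 0.5, -0.6]
finger_gap: 0.0432
t: 8.65
position: [0.55, -0.0768, 0.1264]
orientation: [-1.559, -0.18, 0.165]
contact_force: [0.1, 0.6, -0.5]
finger_gap: 0.0427
t 8.65 pos [ 0.55   -0.0768  0.1264] F [ 0.1  0.6 -0.5] gap 0.0427
[[ 0.976  0.009 -0.218]
 [ 0.218  0.006  0.976]
 [ 0.01  -1.     0.004]]
[-0.286  0.149  1.814  0.009  1.172 -2.08 ]
go tool mm [  6.7  95.4 -35.1] jaw now 102.59 spin -0.71 world mm [ 15.  -32.2 -95.4]
```

```bash
python3 -m creep '[{"grip":0,"translation":[4,0,-18],"spin":0},{"grip":0,"translation":[4,10,-18],"spin":0},{"grip":0,"translation":[0,25,0],"spin":0},{"grip":0,"translation":[0,15,0],"spin":0},{"grip":0,"translation":[0,0,0],"spin":0},{"grip":0,"translation":[0,0,0],"spin":0}]'
python3 -c "from h import *;todo(.565,-.1095,.031,103.3)"
```

```text
t: 9.25
position: [0.5663, -0.1083, 0.073]
orientation: [-1.557, -0.183, 0.172]
contact_force: [-0.9, -0.2, -0.7]
finger_gap: 0.0426
t 9.25 pos [ 0.5663 -0.1083  0.073 ] F [-0.9 -0.2 -0.7] gap 0.0426
[[ 0.974  0.006 -0.225]
 [ 0.225  0.007  0.974]
 [ 0.008 -1.     0.005]]
[-0.331  0.268  1.786  0.01   1.083 -2.133]
go tool mm [-1.8 41.9 -1.1] jaw now 103.0 spin -0.3 world mm [ -1.3  -1.2 -42. ]
```

```bash
python3 -m creep '[{"grip":0,"translation":[-1,15,-1],"spin":0},{"grip":0,"translation":[-1,15,-1],"spin":0},{"grip":0,"translation":[0,7,0],"spin":0},{"grip":0,"translation":[0,0,0],"spin":0},{"grip":0,"translation":[0,0,0],"spin":0}]'
python3 -c "from h import *;todo(.565,-.1095,.031,103.3)"
```

```text
t: 9.75
position: [0.5658, -0.11, 0.0344]
orientation: [-1.558, -0.187, 0.173]
contact_force: [-0.8, 0.1, -0.7]
finger_gap: 0.0421
t 9.75 pos [ 0.5658 -0.11    0.0344] F [-0.8  0.1 -0.7] gap 0.0421
[[ 0.974  0.008 -0.227]
 [ 0.227  0.006  0.974]
 [ 0.01  -1.     0.004]]
[-0.334  0.323  1.802  0.01   1.01  -2.139]
go tool mm [-0.7  3.4  0.6] jaw now 103.12 spin -0.18 world mm [-0.8  0.5 -3.4]
```

```bash
python3 -m creep '[{"grip":0,"translation":[-1,3,0],"spin":0},{"grip":0.2,"translation":[0,0,0],"spin":0},{"grip":0.4,"translation":[0,0,0],"spin":0},{"grip":0.5,"translation":[0,0,0],"spin":0},{"grip":0.6,"translation":[0,0,0],"spin":0},{"grip":0.8,"translation":[0,0,0],"spin":0},{"grip":1,"translation":[0,0,0],"spin":0},{"grip":1,"translation":[0,0,0],"spin":0}]' 50
python3 -c "from h import *;todo(.565,-.1095,.031,103.3)"
```

```text
t: 10.55
position: [0.5657, -0.1104, 0.0326]
orientation: [-1.559, -0.188, 0.171]
contact_force: [0.5, 0.1, -0.7]
finger_gap: 0.0161
t 10.55 pos [ 0.5657 -0.1104  0.0326] F [ 0.5  0.1 -0.7] gap 0.0161
[[ 0.974  0.011 -0.227]
 [ 0.227  0.006  0.974]
 [ 0.012 -1.     0.003]]
[-0.335  0.324  1.805  0.01   1.004 -2.14 ]
go tool mm [-0.5  1.6  1. ] jaw now 103.12 spin -0.18 world mm [-0.7  0.9 -1.6]
```

```bash
python3 -m creep '[{"grip":1,"translation":[0,-4,0],"spin":0},{"grip":1,"translation":[0,-10,0],"spin":0},{"grip":1,"translation":[0,-20,0],"spin":0},{"grip":1,"translation":[0,-25,0],"spin":0},{"grip":1,"translation":[0,-25,0],"spin":0},{"grip":1,"translation":[0,-20,0],"spin":0},{"grip":1,"translation":[0,-5,0],"spin":0},{"grip":1,"translation":[0,0,0],"spin":0},{"grip":1,"translation":[0,0,0],"spin":0}]'
python3 - <<'E'
from h import *
todo(.4878,.1701,.135,103.3)
for n in("top","scene"):
    c=robot.capture(n);cv2.imwrite(f"pics/{n}2.png",c["color"]);np.savez(f"{n}2.npz",**c);w=cloud(c)
    p=robot.observe()["position"]
    m=near(w,p[0],p[1],.045,p[2]-.035,p[2]-.001); print(n,len(m),cv2.minEnclosingCircle((m[:,:2]*1000).astype(np.float32)),circ(m,.0315),np.percentile(m[:,2],[2,50,98]))
cv2.imwrite("pics/crop2.png",cv2.resize(c["color"][120:320,140:400],(780,600)))
E
```

```text
t: 11.45
position: [0.5616, -0.1104, 0.1454]
orientation: [-1.557, -0.184, 0.175]
contact_force: [0.5, -0.5, -4.1]
finger_gap: 0.016
t 11.45 pos [ 0.5616 -0.1104  0.1454] F [ 0.5 -0.5 -4.1] gap 0.016
[[ 0.974  0.005 -0.227]
 [ 0.227  0.007  0.974]
 [ 0.006 -1.     0.006]]
[-0.337  0.17   1.752  0.009  1.218 -2.139]
go tool mm [ -8.4  12.  289.9] jaw now 103.11 spin -0.19 world mm [-73.8 280.5 -10.4]
top 384 ((539.9693603515625, -112.28501892089844), 23.074371337890625) (array([ 0.56807955, -0.11415474]), np.float64(0.005766422571947963)) [0.12840502 0.14092298 0.14357674]
scene 1185 ((560.0323486328125, -110.84945678710938), 31.682222366333008) (array([ 0.55602419, -0.11029642]), np.float64(0.007775376418958182)) [0.12347384 0.1397218  0.14196007]
```

View pics/crop2.png

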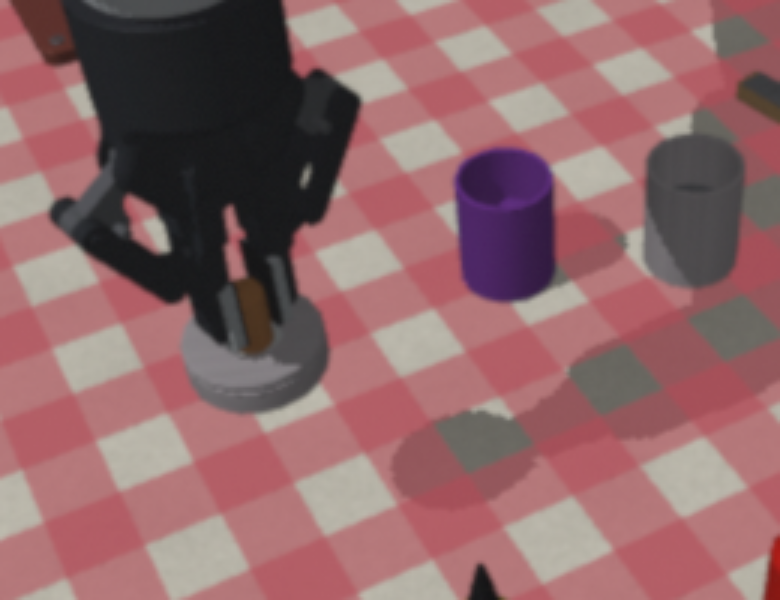

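The crop shows both lids hanging from the knob in the gripper, cap level at crop (255,350), and the tin and purple tin undisturbed. Moving over the tin.

```bash
python3 -m creep '[{"grip":1,"translation":[-1,0,15],"spin":0},{"grip":1,"translation":[-1,0,30],"spin":0},{"grip":1,"translation":[-1,0,40],"spin":0},{"grip":1,"translation":[-1,0,45],"spin":0},{"grip":1,"translation":[-1,0,45],"spin":0},{"grip":1,"translation":[-1,0,40],"spin":0},{"grip":1,"translation":[-1,0,30],"spin":0},{"grip":1,"translation":[0,0,15],"spin":0},{"grip":1,"translation":[0,0,0],"spin":0},{"grip":1,"translation":[0,0,0],"spin":0}]'
python3 -c "from h import *;todo(.489,.170,.12,103.3)"
```

```text
t: 12.55
position: [0.4823, 0.1557, 0.1363]
orientation: [-1.551, -0.168, 0.19]
contact_force: [1.2, -0.6, -3.5]
finger_gap: 0.0159
t 12.55 pos [0.4823 0.1557 0.1363] F [ 1.2 -0.6 -3.5] gap 0.0159
[[ 0.974 -0.015 -0.226]
 [ 0.226  0.01   0.974]
 [-0.013 -1.     0.014]]
[ 0.148  0.038  1.914  0.013  1.204 -1.656]
go tool mm [ 9.9 16.3 12.2] jaw now 103.06 spin -0.24 world mm [  6.7  14.3 -16.3]
```

```bash
python3 -m creep '[{"grip":1,"translation":[5,0,6],"spin":0},{"grip":1,"translation":[4,5,6],"spin":0},{"grip":1,"translation":[1,7,0],"spin":0},{"grip":1,"translation":[0,0,0],"spin":0},{"grip":1,"translation":[0,0,0],"spin":0}]'
python3 - <<'E'
from h import *
todo(.489,.170,.0946,103.3)
p=robot.observe()["position"]
for n in("top","scene"):
    c=robot.capture(n);cv2.imwrite(f"pics/{n}3.png",c["color"]);np.savez(f"{n}3.npz",**c);w=cloud(c)
    for a,b in((.035,.022),(.022,.004),(.035,.001)):
        m=near(w,p[0],p[1],.045,p[2]-a,p[2]-b); print(n,len(m),cv2.minEnclosingCircle((m[:,:2]*1000).astype(np.float32)))
    t=near(w,.488,.17,.033,.02,.06);print("wall",len(t),circ(t,.028))
cv2.imwrite("pics/crop3.png",cv2.resize(c["color"][80:280,240:500],(780,600)))
E
```

```text
t: 13.05
position: [0.49, 0.1684, 0.1219]
orientation: [-1.552, -0.163, 0.188]
contact_force: [-0.7, -0.8, -2.0]
finger_gap: 0.016
t 13.05 pos [0.49   0.1684 0.1219] F [-0.7 -0.8 -2. ] gap 0.016
[[ 0.975 -0.017 -0.222]
 [ 0.222  0.01   0.975]
 [-0.015 -1.     0.013]]
[ 0.171  0.085  1.894  0.013  1.178 -1.63 ]
go tool mm [-0.3 27.3  1.5] jaw now 102.84 spin -0.46 world mm [ -1.    1.6 -27.3]
top 1 ((467.4850769042969, 145.79580688476562), 9.999999747378752e-05)
top 150 ((476.5328369140625, 146.59085083007812), 18.580156326293945)
top 230 ((476.5328369140625, 146.59085083007812), 18.580156326293945)
wall 109 (array([0.46762131, 0.12377939]), np.float64(0.005441030530710456))
scene 22 ((499.9189453125, 156.20071411132812), 24.29186248779297)
scene 708 ((488.21466064453125, 166.73606872558594), 32.41758728027344)
scene 801 ((488.21466064453125, 166.73606872558594), 32.41758728027344)
wall 815 (array([0.4869017 , 0.17024473]), np.float64(0.0022261000595103636))
```

View pics/crop3.png

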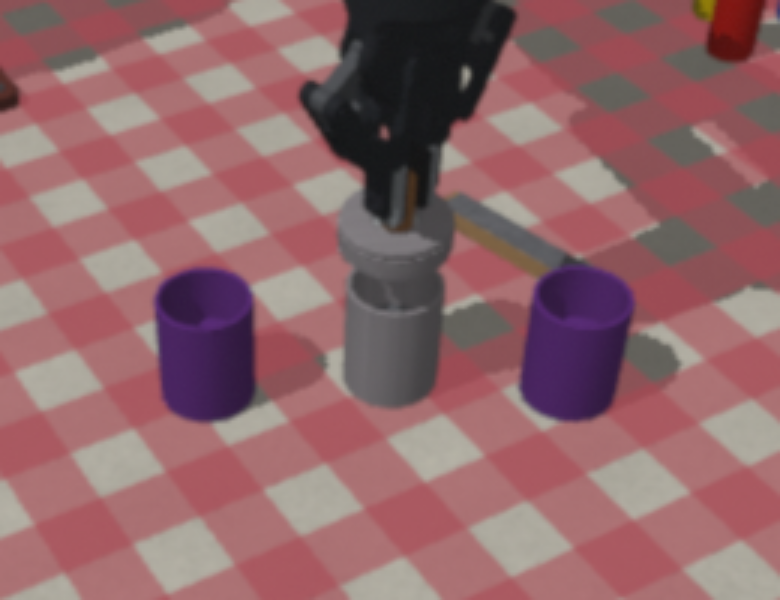

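The crop shows the lids centred above the tin mouth at crop (395,235), with the stick lying on the table behind at (510,235). The scene camera gives the cap about 3 mm short in y, so I correct that and lower.

```bash
python3 -m creep '[{"grip":1,"translation":[0,2,2],"spin":0},{"grip":1,"translation":[0,5,1],"spin":0},{"grip":1,"translation":[0,5,0],"spin":0},{"grip":1,"translation":[0,3,0],"spin":0},{"grip":1,"translation":[0,0,0],"spin":0},{"grip":1,"translation":[0,0,0],"spin":0}]'
python3 -c "from h import *;todo(.4887,.1708,.0946,103.3)"
```

```text
t: 13.75
position: [0.4889, 0.1714, 0.106]
orientation: [-1.552, -0.163, 0.188]
contact_force: [0.9, 0.9, -2.6]
finger_gap: 0.016
t 13.75 pos [0.4889 0.1714 0.106 ] F [ 0.9  0.9 -2.6] gap 0.016
[[ 0.975 -0.017 -0.222]
 [ 0.222  0.01   0.975]
 [-0.014 -1.     0.013]]
[ 0.177  0.105  1.906  0.014  1.146 -1.623]
go tool mm [-0.2 11.4 -0.6] jaw now 102.8 spin -0.5 world mm [ -0.2  -0.6 -11.4]
```

```bash
python3 -m creep '[{"grip":1,"translation":[0,3,0],"spin":0},{"grip":1,"translation":[0,3,0],"spin":0},{"grip":1,"translation":[0,0,0],"spin":0}]'
python3 -m creep '[{"grip":1,"translation":[0,2,0],"spin":0},{"grip":1,"translation":[0,0,0],"spin":0}]'
python3 -c "from h import *;todo(.4887,.1708,.0946,103.3)"
```

```text
t: 14.05
position: [0.489, 0.1714, 0.0997]
orientation: [-1.552, -0.163, 0.187]
contact_force: [-0.0, -0.7, -2.9]
finger_gap: 0.016
t: 14.25
position: [0.489, 0.1714, 0.0976]
orientation: [-1.552, -0.163, 0.187]
contact_force: [-0.6, 0.5, -3.8]
finger_gap: 0.0163
t 14.25 pos [0.489  0.1714 0.0976] F [-0.6  0.5 -3.8] gap 0.0163
[[ 0.975 -0.016 -0.222]
 [ 0.222  0.01   0.975]
 [-0.014 -1.     0.013]]
[ 0.177  0.117  1.911  0.014  1.129 -1.623]
go tool mm [-0.4  3.  -0.6] jaw now 102.8 spin -0.5 world mm [-0.3 -0.6 -3. ]
```

```bash
python3 -m creep '[{"grip":1,"translation":[0,1.5,0],"spin":0},{"grip":1,"translation":[0,0,0],"spin":0}]'
python3 -m creep '[{"grip":1,"translation":[0,1,0],"spin":0},{"grip":1,"translation":[0,0,0],"spin":0}]'
python3 -c "from h import *;todo(.4887,.1708,.0946,103.3)"
```

```text
t: 14.45
position: [0.4891, 0.1715, 0.096]
orientation: [-1.552, -0.163, 0.187]
contact_force: [-0.6, 0.3, -3.4]
finger_gap: 0.0162
t: 14.65
position: [0.4893, 0.1716, 0.0953]
orientation: [-1.552, -0.164, 0.187]
contact_force: [-0.8, 0.4, -2.8]
finger_gap: 0.0162
t 14.65 pos [0.4893 0.1716 0.0953] F [-0.8  0.4 -2.8] gap 0.0162
[[ 0.975 -0.016 -0.222]
 [ 0.222  0.01   0.975]
 [-0.013 -1.     0.013]]
[ 0.177  0.12   1.912  0.014  1.123 -1.623]
go tool mm [-0.8  0.7 -0.6] jaw now 102.8 spin -0.5 world mm [-0.6 -0.8 -0.7]
```

```bash
python3 -m creep '[{"grip":1,"translation":[0,1,0],"spin":0},{"grip":1,"translation":[0,0,0],"spin":0}]'
python3 -m creep '[{"grip":1,"translation":[0,1,0],"spin":0},{"grip":1,"translation":[0,0,0],"spin":0}]'
python3 -c "from h import *;todo(.4887,.1708,.0946,103.3)"
```

```text
t: 14.85
position: [0.4899, 0.1717, 0.0952]
orientation: [-1.552, -0.165, 0.186]
contact_force: [-0.2, -0.7, -2.9]
finger_gap: 0.0161
t: 15.05
position: [0.4904, 0.1716, 0.0951]
orientation: [-1.552, -0.166, 0.185]
contact_force: [-2.6, 0.8, -0.3]
finger_gap: 0.0164
t 15.05 pos [0.4904 0.1716 0.0951] F [-2.6  0.8 -0.3] gap 0.0164
[[ 0.975 -0.013 -0.222]
 [ 0.222  0.01   0.975]
 [-0.011 -1.     0.013]]
[ 0.177  0.121  1.911  0.013  1.121 -1.623]
go tool mm [-1.8  0.5 -0.4] jaw now 102.81 spin -0.49 world mm [-1.7 -0.8 -0.5]
```

```bash
python3 -m creep '[{"grip":1,"translation":[-1.5,0,0],"spin":0},{"grip":0.55,"translation":[0,0,0],"spin":0},{"grip":0.5,"translation":[0,0,0],"spin":0},{"grip":0.4,"translation":[0,0,0],"spin":0},{"grip":0.2,"translation":[0,0,0],"spin":0},{"grip":0.0,"translation":[0,0,0],"spin":0},{"grip":0.0,"translation":[0,0,0],"spin":0}]'
python3 - <<'E'
from h import *
st()
c=robot.capture("scene");cv2.imwrite("pics/s4.png",c["color"]);np.savez("scene4.npz",**c);w=cloud(c)
m=near(w,.488,.17,.04,.074,.094);print(len(m),cv2.minEnclosingCircle((m[:,:2]*1000).astype(np.float32)),np.percentile(m[:,2],[5,50,95]))
t=near(w,.488,.17,.033,.02,.06);print("wall",len(t),circ(t,.028))
E
```

```text
t: 15.75
position: [0.4896, 0.1716, 0.0951]
orientation: [-1.552, -0.167, 0.183]
contact_force: [0.5, 0.7, -0.2]
finger_gap: 0.0428
t 15.75 pos [0.4896 0.1716 0.0951] F [ 0.5  0.7 -0.2] gap 0.0428
[[ 0.975 -0.012 -0.222]
 [ 0.222  0.011  0.975]
 [-0.009 -1.     0.013]]
[ 0.177  0.117  1.915  0.014  1.119 -1.624]
679 ((486.75689697265625, 170.6766357421875), 32.426025390625) [0.07567252 0.08888863 0.09122703]
wall 572 (array([0.48612303, 0.17075422]), np.float64(0.0009141088278636274))
```

```bash
python3 -m creep '[{"grip":0,"translation":[0,-8,0],"spin":0},{"grip":0,"translation":[0,-15,0],"spin":0},{"grip":0,"translation":[0,-20,0],"spin":0},{"grip":-1,"translation":[0,-20,0],"spin":0},{"grip":-1,"translation":[0,0,0],"spin":0},{"grip":-1,"translation":[0,0,0],"spin":0},{"grip":-1,"translation":[0,0,0],"spin":0}]'
python3 - <<'E'
from h import *
st()
c=robot.capture("scene");cv2.imwrite("pics/s5.png",c["color"]);np.savez("scene5.npz",**c);w=cloud(c)
m=near(w,.488,.17,.04,.074,.094);print(len(m),cv2.minEnclosingCircle((m[:,:2]*1000).astype(np.float32)),np.percentile(m[:,2],[5,50,95]))
top=near(w,.487,.17,.034,.084,.0945);A=np.c_[top[:,:2]-top[:,:2].mean(0),np.ones(len(top))];print("cap plane",np.linalg.lstsq(A,top[:,2],rcond=None)[0])
k=near(w,.488,.17,.02,.1,.13);print("knob",cv2.minEnclosingCircle((k[:,:2]*1000).astype(np.float32)),np.percentile(k[:,2],[50,95,99]))
t=near(w,.488,.17,.033,.02,.06);print("wall",len(t),circ(t,.028))
cv2.imwrite("pics/crop5.png",cv2.resize(c["color"][110:230,290:450],(800,600)))
E
```

```text
t: 16.5
position: [0.49, 0.1708, 0.1613]
orientation: [-1.552, -0.167, 0.184]
contact_force: [0.3, -0.5, -0.5]
finger_gap: 0.0854
t 16.5 pos [0.49   0.1708 0.1613] F [ 0.3 -0.5 -0.5] gap 0.0854
[[ 0.975 -0.012 -0.222]
 [ 0.222  0.011  0.975]
 [-0.009 -1.     0.013]]
[ 0.175  0.035  1.866  0.013  1.25  -1.623]
850 ((486.2462158203125, 169.9398956298828), 32.69060516357422) [0.07632534 0.08916832 0.09132571]
cap plane [-0.02218327  0.00895455  0.08933648]
knob ((487.4202880859375, 170.46641540527344), 9.524593353271484) [0.11279466 0.11679155 0.11716281]
wall 577 (array([0.48607249, 0.17077809]), np.float64(0.0008932566925935928))
```

View pics/crop5.png

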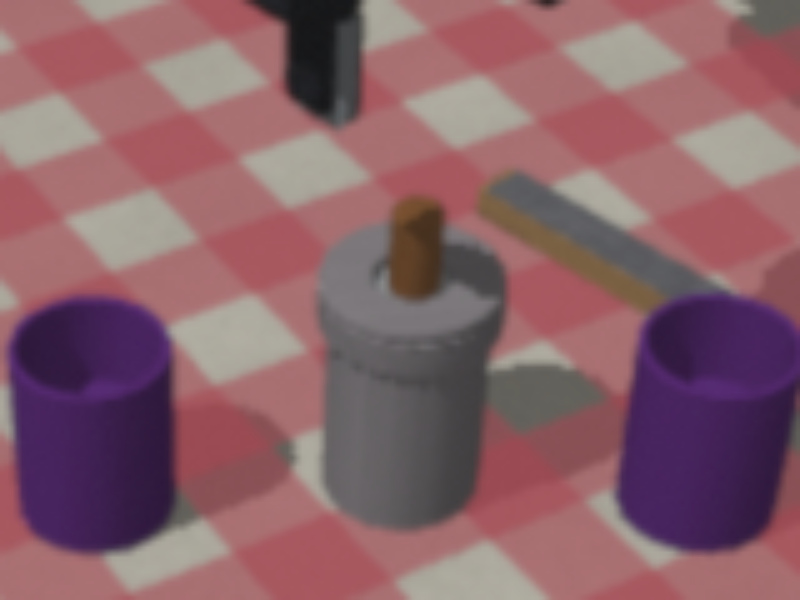

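The crop shows the cap and knob upright on the tin at crop (410,280), with the cap reaching just to the rim, the gripper clear above, and the stick flat behind. The knob top reads 117 mm, and the same reading was 2.4 mm high when the lids stood on the table, so it is really about 114.6 mm. That agrees with the 115 mm expected when seated.

```bash
python3 - <<'E'
from h import *
w=cloud(dict(np.load("scene0.npz")))
top=near(w,.564,-.11,.034,.022,.0325);A=np.c_[top[:,:2]-top[:,:2].mean(0),np.ones(len(top))];print("baseline cap plane",np.linalg.lstsq(A,top[:,2],rcond=None)[0])
E
python3 -m creep '[{"grip":-1,"translation":[-3,20,0],"spin":0},{"grip":-1,"translation":[0,20,0],"spin":0},{"grip":-1,"translation":[0,15,0],"spin":0},{"grip":-1,"translation":[0,0,0],"spin":0},{"grip":-1,"translation":[0,0,0],"spin":0}]' 40
python3 -c "from h import *;todo(.487,.1714,.068,103.3)"
```

```text
baseline cap plane [-0.01836108  0.0007775   0.027432  ]
t: 17.05
position: [0.4833, 0.1701, 0.1004]
orientation: [-1.552, -0.161, 0.189]
contact_force: [0.1, 0.0, 0.8]
finger_gap: 0.0852
t 17.05 pos [0.4833 0.1701 0.1004] F [0.1 0.  0.8] gap 0.0852
[[ 0.975 -0.019 -0.221]
 [ 0.222  0.009  0.975]
 [-0.016 -1.     0.013]]
[ 0.176  0.101  1.922  0.014  1.136 -1.624]
go tool mm [ 4.4 32.3 -0. ] jaw now 102.8 spin -0.5 world mm [  3.7   1.3 -32.4]
```

```bash
python3 -m creep '[{"grip":-1,"translation":[3,10,0],"spin":0},{"grip":-1,"translation":[1,10,0],"spin":0},{"grip":-1,"translation":[0,8,0],"spin":0},{"grip":-1,"translation":[0,0,0],"spin":0},{"grip":-1,"translation":[0,0,0],"spin":0}]' 40
python3 -c "from h import *;todo(.487,.1714,.068,103.3)"
```

```text
t: 17.55
position: [0.488, 0.1716, 0.0711]
orientation: [-1.552, -0.162, 0.188]
contact_force: [-0.9, 0.9, -0.0]
finger_gap: 0.0857
t 17.55 pos [0.488  0.1716 0.0711] F [-0.9  0.9 -0. ] gap 0.0857
[[ 0.975 -0.017 -0.221]
 [ 0.222  0.01   0.975]
 [-0.015 -1.     0.013]]
[ 0.177  0.154  1.926  0.014  1.077 -1.624]
go tool mm [-0.9  3.1  0. ] jaw now 102.79 spin -0.51 world mm [-1.  -0.2 -3.1]
```

```bash
python3 -m creep '[{"grip":-1,"translation":[-1,3,0],"spin":0},{"grip":-0.8,"translation":[0,0,0],"spin":0},{"grip":-0.65,"translation":[0,0,0],"spin":0},{"grip":-0.55,"translation":[0,0,0],"spin":0},{"grip":-0.5,"translation":[0,0,0],"spin":0},{"grip":-0.45,"translation":[0,0,0],"spin":0},{"grip":-0.4,"translation":[0,0,0],"spin":0},{"grip":-0.3,"translation":[0,0,0],"spin":0},{"grip":0,"translation":[0,0,0],"spin":0},{"grip":0,"translation":[0,0,0],"spin":0}]' 30
python3 - <<'E'
from h import *
todo(.487,.1714,.068,103.3)
c=robot.capture("scene");cv2.imwrite("pics/s6.png",c["color"]);w=cloud(c)
k=near(w,.488,.17,.02,.1,.13);print("knob",cv2.minEnclosingCircle((k[:,:2]*1000).astype(np.float32)),np.percentile(k[:,2],[50,95,99]))
t=near(w,.488,.17,.033,.02,.06);print("wall",len(t),circ(t,.028))
E
```

```text
t: 18.55
position: [0.4879, 0.1716, 0.0695]
orientation: [-1.552, -0.165, 0.186]
contact_force: [-0.2, -1.0, -0.2]
finger_gap: 0.0626
t 18.55 pos [0.4879 0.1716 0.0695] F [-0.2 -1.  -0.2] gap 0.0626
[[ 0.975 -0.015 -0.222]
 [ 0.222  0.01   0.975]
 [-0.012 -1.     0.013]]
[ 0.177  0.154  1.93   0.014  1.07  -1.624]
go tool mm [-0.9  1.5 -0. ] jaw now 102.8 spin -0.5 world mm [-0.9 -0.2 -1.5]
knob ((488.1094970703125, 170.3556671142578), 8.976273536682129) [0.11129996 0.11682201 0.11699917]
wall 570 (array([0.48606856, 0.17082445]), np.float64(0.0008749778952734056))
```

```bash
python3 -m creep '[{"grip":0.2,"translation":[0,-1,0],"spin":0},{"grip":0.2,"translation":[0,-2,0],"spin":0},{"grip":0.2,"translation":[0,-3,0],"spin":0},{"grip":0.2,"translation":[0,-4,0],"spin":0},{"grip":0.2,"translation":[0,0,0],"spin":0}]' 40
python3 - <<'E'
from h import *
todo(.4879,.1716,.14,103.3)
c=robot.capture("scene");cv2.imwrite("pics/s7.png",c["color"]);w=cloud(c)
k=near(w,.488,.17,.02,.1,.13);print("knob",cv2.minEnclosingCircle((k[:,:2]*1000).astype(np.float32)),np.percentile(k[:,2],[50,95,99]))
m=near(w,.487,.17,.04,.074,.105);print("cap z",np.percentile(m[:,2],[50,90]))
E
```

```text
t: 19.1
position: [0.4875, 0.1714, 0.0797]
orientation: [-1.552, -0.164, 0.187]
contact_force: [0.2, -0.5, -1.0]
finger_gap: 0.0618
t 19.1 pos [0.4875 0.1714 0.0797] F [ 0.2 -0.5 -1. ] gap 0.0618
[[ 0.975 -0.016 -0.222]
 [ 0.222  0.01   0.975]
 [-0.013 -1.     0.013]]
[ 0.177  0.139  1.925  0.014  1.092 -1.624]
go tool mm [ -0.4 -60.3   0.9] jaw now 102.8 spin -0.5 world mm [ 0.4  0.2 60.3]
knob ((487.8687744140625, 170.232177734375), 19.39117431640625) [0.10816768 0.116481   0.11778713]
cap z [0.09874313 0.10134425]
```

```bash
python3 -m creep '[{"grip":0.2,"translation":[0,-4,0],"spin":0},{"grip":0.2,"translation":[0,-6,0],"spin":0},{"grip":0.2,"translation":[0,-8,0],"spin":0},{"grip":0.2,"translation":[0,-8,0],"spin":0},{"grip":0.2,"translation":[0,-8,0],"spin":0},{"grip":0.2,"translation":[0,0,0],"spin":0}]'
python3 -c "from h import *;todo(.4879,.1716,.145,103.3)"
```

```text
t: 19.75
position: [0.4883, 0.171, 0.1171]
orientation: [-1.552, -0.164, 0.186]
contact_force: [0.6, 0.3, -0.6]
finger_gap: 0.0619
t 19.75 pos [0.4883 0.171  0.1171] F [ 0.6  0.3 -0.6] gap 0.0619
[[ 0.975 -0.015 -0.222]
 [ 0.222  0.01   0.975]
 [-0.013 -1.     0.013]]
[ 0.176  0.087  1.902  0.014  1.166 -1.624]
go tool mm [ -0.6 -27.9   1. ] jaw now 102.8 spin -0.5 world mm [-0.4  0.6 27.9]
```

```bash
python3 -m creep '[{"grip":0.2,"translation":[0,-7,0],"spin":0},{"grip":0.2,"translation":[0,-9,0],"spin":0},{"grip":0.2,"translation":[0,-9,0],"spin":0},{"grip":0.2,"translation":[0,-5,0],"spin":0},{"grip":0.2,"translation":[0,0,0],"spin":0},{"grip":0.2,"translation":[0,0,0],"spin":0},{"grip":0.2,"translation":[0,0,0],"spin":0},{"grip":0.2,"translation":[0,0,0],"spin":0}]'
python3 - <<'E'
from h import *
st()
c=robot.capture("scene");np.savez("scene8.npz",**c);w=cloud(c)
k=near(w,.488,.17,.014,.1,.13);print("knob",cv2.minEnclosingCircle((k[:,:2]*1000).astype(np.float32)),np.percentile(k[:,2],[50,95,99]))
m=near(w,.488,.17,.034,.155,.17);A=np.c_[m[:,:2]-m[:,:2].mean(0),np.ones(len(m))];print("cap plane",len(m),np.linalg.lstsq(A,m[:,2],rcond=None)[0])
d=near(w,.488,.17,.028,.075,.095);print("drum top z",len(d),np.median(d[:,2]))
t=near(w,.488,.17,.033,.02,.06);print("wall",len(t),circ(t,.028))
s=near(w,.43,.3,.09,.01,.03);print("stick z",np.percentile(s[:,2],[5,50,95]))
w0=cloud(dict(np.load("scene0.npz")))
for x,y in((.735,.067),(.697,-.073),(.735,-.191)):
    a,b=near(w0,x,y,.03,.02,.12).mean(0),near(w,x,y,.03,.02,.12).mean(0);print("bystander shift mm",np.round((b-a)*1000,1))
cv2.imwrite("pics/crop8.png",cv2.resize(c["color"][80:230,290:490],(800,600)))
E
```

```text
t: 20.55
position: [0.4886, 0.1707, 0.1498]
orientation: [-1.552, -0.164, 0.186]
contact_force: [0.1, 0.1, -0.9]
finger_gap: 0.062
t 20.55 pos [0.4886 0.1707 0.1498] F [ 0.1  0.1 -0.9] gap 0.062
[[ 0.975 -0.015 -0.222]
 [ 0.222  0.01   0.975]
 [-0.013 -1.     0.013]]
[ 0.176  0.047  1.877  0.013  1.231 -1.623]
knob ((485.6046142578125, 170.6512451171875), 10.569249153137207) [0.11296935 0.11696066 0.11762091]
cap plane 470 [-0.10974385  0.04826458  0.16561207]
drum top z 588 0.08475591553409106
wall 578 (array([0.48609024, 0.17076715]), np.float64(0.0008830712337459865))
stick z [0.01124335 0.01487588 0.01658374]
bystander shift mm [-0.  0.  0.]
bystander shift mm [ 0.1  0.1 -0. ]
bystander shift mm [-0. -0.  0.]
```

View pics/crop8.png

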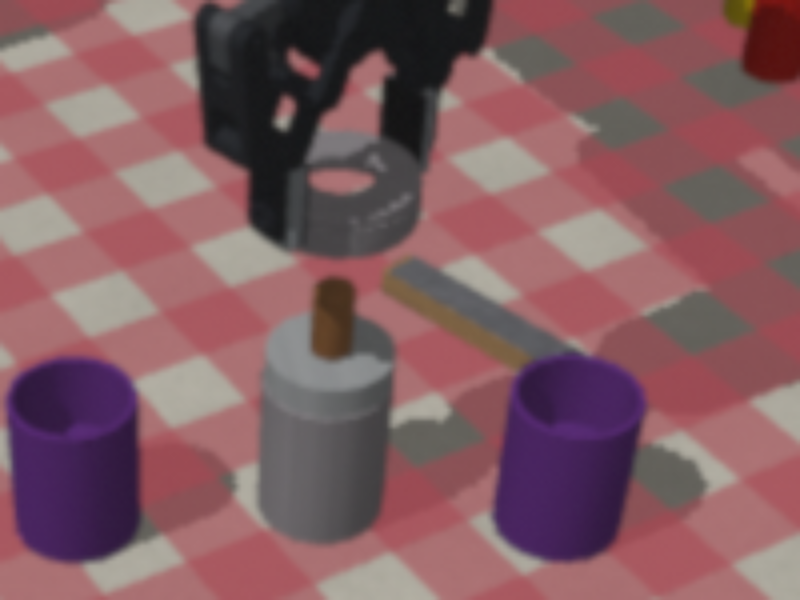

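The crop shows the cap held clear above the knob at crop (345,190), with the inner lid seated on the tin at (330,380) and the stick on the table. My plane-fit window clipped the cap's top, so I recheck its tilt.

Run:
```python
from h import *
w=cloud(dict(np.load("scene8.npz")))
m=near(w,.488,.17,.031,.160,.182)
f=lambda q:q[0]*(m[:,0]-.488)+q[1]*(m[:,1]-.17)+q[2]-m[:,2]
r=least_squares(f,[0,0,.17],loss="cauchy",f_scale=.0008);print(len(m),r.x,(abs(r.fun)<.0015).sum())
print(np.histogram(m[:,2],bins=11,range=(.16,.182)))
s=near(w,.488,.17,.036,.14,.16);print("low edge",np.percentile(s[:,2],[1,5]))
```

```text
571 [-0.00314915  0.00889168  0.16983191] 408
(array([ 28,  29,  33,  39, 220, 213,   1,   4,   0,   3,   1]), array([0.16 , 0.162, 0.164, 0.166, 0.168, 0.17 , 0.172, 0.174, 0.176,
       0.178, 0.18 , 0.182]))
low edge [0.15182716 0.15229956]
```

The cap is level to within about 1°, its lower edge at about 151 mm against the knob top at 115 mm. Handing in.

```bash
python3 -c "from h import *;st();print(robot.hand_in())"
```

```text
t 20.6 pos [0.4885 0.1706 0.1497] F [-0.4 -1.2 -1.3] gap 0.0619
[[ 0.975 -0.015 -0.222]
 [ 0.222  0.01   0.975]
 [-0.013 -1.     0.013]]
[ 0.175  0.048  1.877  0.013  1.231 -1.623]
the job is handed in; nothing more can be done
None
```

I laid the stick flat on the table to the left. I then lowered both lids by the knob onto the grey tin until they were fully home and let go. The outer lid is now gripped by its rim and held straight above the tin. The job was handed in at 20.6 s.

**Last checks:**
- **Outer lid:** it is level to about 0.5° (the tool itself leans about 1°). Its lower edge is about 35 mm above the knob top, and the finger gap is steady at 62 mm.
- **Inner lid:** the knob top and drum top did not move during the lift. After correcting for camera bias, the knob height fits a fully seated lid.
- **Tin, bottles and jar:** the bottles and jar shifted by 0.1 mm or less. The tin reads within about 1 mm of where it started, which is inside the measurement error.

**Failed or disagreeing checks:** my first tilt fit of the held lid showed about 6°, because its height window cut off the lid's top; the corrected fit gave the figure above. The two cameras disagreed by 1–2 mm in position, within the stated calibration.

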